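# Swap-out of a rover's clipped tube battery

### The job

The rover is getting a longer tube battery: pull the old one up out of its two spring clips on the deck and lay it gently down flat in the shallow tray. Then slide the empty clip bracket along its slots until its pointer stands at the scribed line on the deck, and only then fold the bracket's clamp lever down flat to lock it. Leave the other things on the bench where they are.

Things in the scene. Friction and masses are not known exactly. Their poses are not given: they have to be found in the camera images.
- deck: Rover deck, fixed: an aluminium plate 130 (x) x 300 (y) x 8 mm on two aluminium rails, plate top 28 mm above the bench. Origin on the bench under its centre; y axis along the long side, x across and roughly away from the robot (yaw within 0.25 rad). The battery lies along y above x = 0, in two clips.
- fixed_clip (a point): Battery-axis point in the fixed clip (deck y = -90 mm, 58 mm above the bench). Both clips are steel C-springs 12 mm wide along y, up to 46 mm across x, reaching 18 mm above the battery's axis, open at the top. Their sprung jaws resist an upward pull (up to about 18 N for both together, in the first 3 to 6 mm), then give way; it is free after 25 mm. The other clip rides on the bracket, at deck y = +30 to +38 mm at the start.
- cell_center (a point): Centre of the tube battery: a loose grey cylinder with steel end caps, 30 mm diameter, 160 mm long, about 0.22 kg. This frame's y axis is the cylinder's axis. In the clips the centre is 58 mm above the bench, 30 mm over the deck plate; the middle 70 mm of its length is free on all sides.
- tray: The shallow black plastic tray, fixed, 230 (x) x 150 (y) mm outside, 28 mm high, walls and floor 4 to 5 mm thick, open on top. Origin at the centre of its underside on the bench. It stands left or right of the deck; on the other side stands a fixed cardboard carton, 50 mm high with dividers, which is not the tray.
- pointer (a point): Tip of the steel pointer on the far (+x) edge of the sliding bracket: a dark steel foot 36 mm wide (along y), 8 mm thick, on the deck plate, carrying the second clip. It slides only along the deck's y axis, from its start towards +y, against about 4 N of friction, 105 mm at most, and stays where it is left.
- mark (a point): Near end of the scribed dark line (22 mm long along the deck's x, 3 mm wide) on the deck plate: the pointer must come to the same y as this point in the deck's frame. It lies 35 to 85 mm towards deck +y from the pointer's start. This frame's axes are parallel to the deck's.
- lever_hinge (a point): Pivot of the clamp lever, on the bracket, 55 mm to the robot's side (deck -x) of the battery's axis, 48 mm above the bench. The pivot's axis is parallel to the deck's y.
- lever_grip (a point): Point on the clamp lever 35 mm from its pivot. The lever is a black bar 10 mm wide along deck y, 8 mm thick and 45 mm long from the pivot. It stands upright when loose, and can also be used to pull the bracket along.
- lever (a joint): Clamp lever angle in rad: 0 upright (loose), growing as it folds towards the robot (deck -x), 1.5 lying flat (locked). It is stiff (about 2 N at the tip) and stays where it is put.
- screwdriver: Screwdriver lying beyond the deck. Leave alone.
- wrench: Small steel wrench lying between robot and deck. Leave alone.
- wheel: Rubber rover wheel lying flat, 96 mm diameter, 40 mm high, origin under its centre. Leave alone.
- motor: Square stepper motor 42 mm wide, 64 mm high with its shaft, origin under its centre. Leave alone.
- jar: Small clear jar, 50 mm diameter, 60 mm high, origin under its centre. Leave alone.
- gearbox: Grey gearbox block 60 x 40 mm, 47 mm high, origin under its centre. Leave alone.
- offcut: Piece of 20 mm aluminium extrusion, 90 mm long along its y, origin under its centre. Leave alone.
There are look-alikes about, which are no part of the job. Of the things like the part that bears cell_center, leave any that is yellow; of the rest the smaller one is meant.

How it is judged:
On the way, in this order (a step that is already met when the one before it is completed fails the run):
1. the battery is pulled clear of both clips (z of cell_center in the frame of deck above 0.09 m), for 0.1 s.
2. the battery lies in the shallow tray, let go (x of cell_center in the frame of tray between -0.11 and 0.11 m and y of cell_center in the frame of tray between -0.07 and 0.07 m and z of cell_center in the frame of tray between 0 and 0.026 m and contact force between the fingers and cell below 0.2 N and linear speed of cell below 0.03 m/s), for 0.2 s.
3. the bracket's pointer stands at the line, within 4 mm, with the lever not yet folded down (y of pointer in the frame of mark between -0.004 and 0.004 m and value of joint lever below 0.9 rad), for 0.2 s.
At the end, for the whole second after the job is handed in: The battery lies flat and still in the shallow tray, let go; the bracket's pointer is within 4 mm of the scribed line along the deck; the clamp lever is folded down past 1.25 rad (all of step 2 and y of pointer in the frame of mark between -0.004 and 0.004 m and value of joint lever above 1.25 rad); the robot touches nothing.
It fails at once if the battery is dropped or thrown (moves faster than 0.75 m/s while the gripper is not touching it) (linear speed of cell above 0.75 m/s and contact force between the fingers and cell below 0.05 N).
It fails at once if one of the other things on the bench is moved by more than 30 mm (distance of any of screwdriver, wrench, wheel, motor, jar, gearbox, offcut from where it was at the start of the episode above 0.03 m).
It also fails if it takes over 61 s, if anything falls off the work surface, if the arm or the gripper's body presses on something with over 40 N, if the wrist force passes 120 N, or if a joint passes its speed limit or range.

### The arm

A 6-joint arm with a two-finger parallel gripper is mounted at the origin on the work surface. World frame = base frame: x ahead of the robot, y to its left, z up, the work surface at z = 0. Lengths are in m, angles in rad, forces in N, time in s.
With the tool pointing down it reaches from about 0.35 to 0.975 m from the base axis. Payload 4.9 kg.
Tool frame: the origin (TCP) lies at the very end of the fingers, on their centre line; the grasp point (between the pads) lies 19 mm behind it; z points along the fingers, y is the line along which they close (so a half turn about z gives the same grasp; the last joint's range is limited). The gripper opens to 85 mm and grips with 20 to 120 N. Pads are 22 mm wide; open, the fingers measure 114 mm over their backs; the gripper's body (76 mm by 85 mm) begins 54 mm behind the grasp point. The pads swing forward as they close: fully open they stand 13 mm farther back than shut.
Start: joints at [-1.431, 0.053, 1.613, -0, 1.476, -0.119], TCP at [0.16, -0.604, 0.231] pointing down, gripper open.
Joint ranges: [-3.01, 3.01], [-1.01, 2.22], [0.06, 2.58], [-1.02, 4.17], [0.09, 2.62], [-3.14, 3.14]. Speed limits (rad/s): [2.57, 2.57, 3.14, 3.14, 3.14, 3.14].

### API

Orientations are given as a unit quaternion [w, x, y, z].
In Python, from plant import manip gives the robot as it stands.
- The arm moves only by the tool play_rows, never from a script. Its argument "series" is a list that holds one entry, the list of rows, each a list of 7 numbers: the shift along the world's x, y, z in m, then the turn, a rotation vector about the world's x, y, z in degrees, then the opening, from 0 (shut) to 1 (fully open). In form: [[[dx, dy, dz, rx, ry, rz, grip], ...]]. A call has 1 to 10 rows; each row shifts and turns the commanded pose from where the row before left it; what a row does not reach is not made up. A row lasts 1/10 s, in which the tool goes at most 50 mm and 8.59 degrees, less where a joint would pass 70% of its speed; a pose out of reach is approached as far as the arm can. A call with a gripper value outside its range is refused whole. The fingers move at their own pace and stop on an object; the grip force is fixed at half the most. Time passes only in rows, so rows that do not move let the fingers close. It gives the time, the measured TCP pose, the force, the opening and the grip force at its end, in the units of the state.
- manip.state(): the state, without advancing time (a new reading comes with each control period).
- manip.grab_frame(name): name is "scene" or "top"; returns a dict with "frame" (400x640x3 uint8, blue, green, red), "mtx" (3x3 intrinsics, pixels), "R" (3x3) and "t" (3): a world point X has camera coordinates R X + t. Camera axes: x right, y down, z forward; pixel columns grow to the right and rows downward; lengths in m; the calibration is good to about 2 mm. A picture is of the moment at which its call begins. There is no depth.
- manip.job_done(): hands the job in; it is judged then, once.
The state is a dict: "time": time; "joint_pos": joint angles; "joint_vel": joint speeds; "joint_efforts": joint torques, N m; "tool_pos": TCP position; "tool_rot": TCP orientation; "contact_force": force on the tool from outside, world axes, zero at the start; "ft_torque": the same for the moment, N m; "gripper_width": opening from 0.0 (shut) to 1.0 (fully open); "grasp_force": force on a finger pad.
Only numpy, scipy, OpenCV 4.12 (cv2) and the standard library are available. Lean on these libraries where they do the work, as an engineer would, in place of code of your own. Each camera call takes 0.05 s, during which the arm holds its last target. There are 200 camera calls.

## Working session

There is one attempt and no reset: what is moved stays moved. The work goes in short steps, Python scripts to look and compute and a tool call to move; the robot and the scene stay as the last step left them, time stands still between calls to the robot, and variables do not carry over. Pictures are saved under pics/ and viewed, at most 10 in all, crops included, and the job is handed in when it is done.

Besides the shell and the picture viewer there is one more tool, called after "Call:" as name([rows], argument=value, ...), one row to a line, values as JSON. play_rows: Moves the arm, as the interface text tells. Its arguments: {"type":"object","properties":{"series":{"type":"array"}},"required":["series"]}

```bash
mkdir -p pics; ls
cat > h.py <<'E'
import numpy as np, cv2
from plant import manip
def grab(n, save=None):
    f=manip.grab_frame(n)
    f={k:np.array(v) for k,v in f.items()}
    if save: cv2.imwrite('pics/'+save,f['frame'])
    return f
def ray(f,uv):
    d=f['R'].T@np.linalg.solve(f['mtx'],np.array([uv[0],uv[1],1.0])); return -f['R'].T@f['t'],d
def onz(f,uv,z):
    o,d=ray(f,uv); return o+d*(z-o[2])/d[2]
def proj(f,X):
    c=f['R']@np.array(X)+f['t']; p=f['mtx']@c; return p[:2]/p[2]
def tri(f1,a,f2,b):
    o1,d1=ray(f1,a);o2,d2=ray(f2,b)
    s=np.linalg.lstsq(np.c_[d1,-d2],o2-o1,rcond=None)[0]
    p,q=o1+s[0]*d1,o2+s[1]*d2; return (p+q)/2,np.linalg.norm(p-q)
E
python3 - <<'E'
from h import *
import pickle
a=grab('top','top0.png');b=grab('scene','scene0.png')
pickle.dump((a,b),open('f0.pkl','wb'))
for f in(a,b): print(-f['R'].T@f['t'],f['R'].round(3).tolist(),f['mtx'].tolist())
print(manip.state())
E
```

```text
pics
[0.35411851 0.01421762 1.14915769] [[0.006, -1.0, -0.001], [-0.988, -0.006, -0.155], [0.155, 0.002, -0.988]] [[381.93215722691934, 0.0, 315.33862364242026], [0.0, 381.93215722691934, 192.27197394382455], [0.0, 0.0, 1.0]]
[1.29872259 0.1431529  0.96987768] [[-0.196, 0.981, 0.006], [0.734, 0.151, -0.662], [-0.65, -0.125, -0.749]] [[395.9668396850026, 0.0, 312.14364256195796], [0.0, 395.9668396850026, 201.36383106685412], [0.0, 0.0, 1.0]]
{'time': 0.1, 'joint_pos': array([-1.43096357e+00,  5.32783033e-02,  1.61415767e+00, -2.63813455e-06,
        1.47604141e+00, -1.18992931e-01]), 'joint_vel': array([ 6.21981373e-04, -1.92433330e-03, -4.46938419e-03, -5.44104450e-04,
       -4.12173589e-05, -1.70916177e-04]), 'joint_efforts': array([-3.52496545e-04, -3.94904995e+01, -3.71365070e+01, -1.36366102e-04,
        3.96597301e-03,  7.18234389e-06]), 'tool_pos': array([ 0.15988916, -0.6036072 ,  0.23019317]), 'tool_rot': array([-9.42299910e-04,  9.91637382e-01,  1.29051985e-01, -1.11321397e-05]), 'contact_force': array([-0.94431465,  0.01635669,  0.12845362]), 'ft_torque': array([ 0.01992679,  0.01440113, -0.02400731]), 'grasp_force': 0.0, 'gripper_width': 1.0020304549536232}
```

View pics/top0.png

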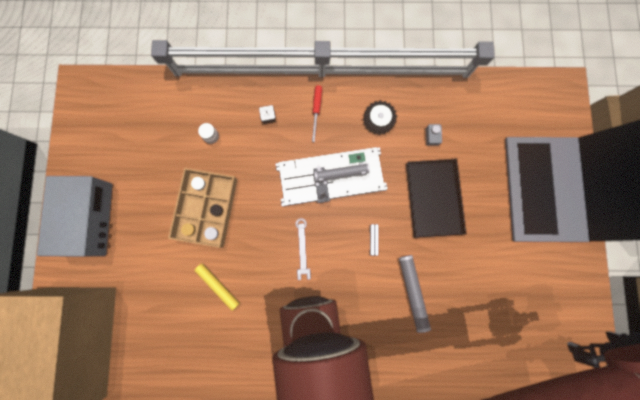

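View pics/scene0.png

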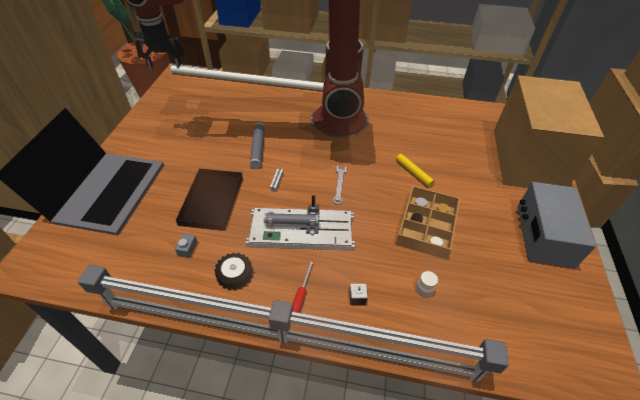

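The top view shows the deck at about (331,177) with its slots to the left (+y). The tray is on the right at (436,198), and the carton is on the left at (203,208). The loose larger cylinder at (415,293) and the yellow one are look-alikes. Next I'll enlarge the deck in both views.

Run:
```python
from h import *
import pickle
a,b=pickle.load(open('f0.pkl','rb'))
A=cv2.resize(a['frame'][140:215,265:395],None,fx=6,fy=6,interpolation=cv2.INTER_CUBIC)[:, :780]
cv2.imwrite('pics/c_top.png',A)
B=cv2.resize(b['frame'][185:255,240:360],None,fx=6.5,fy=6.5,interpolation=cv2.INTER_CUBIC)
cv2.imwrite('pics/c_scene.png',B)
# deck white mask
for f,n,(r0,r1,c0,c1) in((a,'top',(140,215,265,395)),(b,'scene',(185,255,240,360))):
    im=f['frame'];hsv=cv2.cvtColor(im,cv2.COLOR_BGR2HSV)
    m=((hsv[...,2]>150)&(hsv[...,1]<60)).astype(np.uint8)
    w=np.zeros_like(m);w[r0:r1,c0:c1]=m[r0:r1,c0:c1]
    c=max(cv2.findContours(cv2.morphologyEx(w,cv2.MORPH_CLOSE,np.ones((5,5))),0,2)[0],key=cv2.contourArea)
    R=cv2.minAreaRect(c);P=cv2.boxPoints(R)
    q=cv2.approxPolyDP(cv2.convexHull(c),6,True)[:,0]
    print(n,R,q.tolist())
    W=np.array([onz(f,p,.028)[:2] for p in (P if n=='top' else q)]);print(W.round(4).tolist(),W.mean(0))
im=a['frame'];g=cv2.cvtColor(im,cv2.COLOR_BGR2GRAY)
w=np.zeros_like(g);w[150:245,400:472]=(g[150:245,400:472]<60)
c=max(cv2.findContours(w,0,2)[0],key=cv2.contourArea);P=cv2.boxPoints(cv2.minAreaRect(c))
W=np.array([onz(a,p,.028)[:2] for p in P]);print('tray',P.tolist(),W.round(4).tolist(),W.mean(0))
```

```text
top ((330.7254333496094, 175.96530151367188), (44.40069580078125, 106.82017517089844), 81.25383758544922) [[379, 148], [386, 189], [281, 204], [276, 163]]
[[0.6208, 0.1398], [0.6732, -0.1788], [0.5386, -0.1962], [0.488, 0.1168]] [ 0.58015271 -0.02956744]
scene ((300.5880126953125, 226.41844177246094), (108.22486114501953, 35.2579231262207), 2.1610796451568604) [[251, 210], [350, 211], [354, 246], [246, 242]]
[[0.5549, -0.1935], [0.4972, 0.109], [0.626, 0.1379], [0.6748, -0.1717]] [ 0.58822433 -0.02956046]
tray [[415.9999694824219, 163.0], [447.0372009277344, 145.70782470703125], [487.9322204589844, 219.10916137695312], [456.8949890136719, 236.40133666992188]] [[0.6208, -0.2855], [0.675, -0.3813], [0.4532, -0.491], [0.4021, -0.3973]] [ 0.53779198 -0.38875748]
```

View pics/c_top.png

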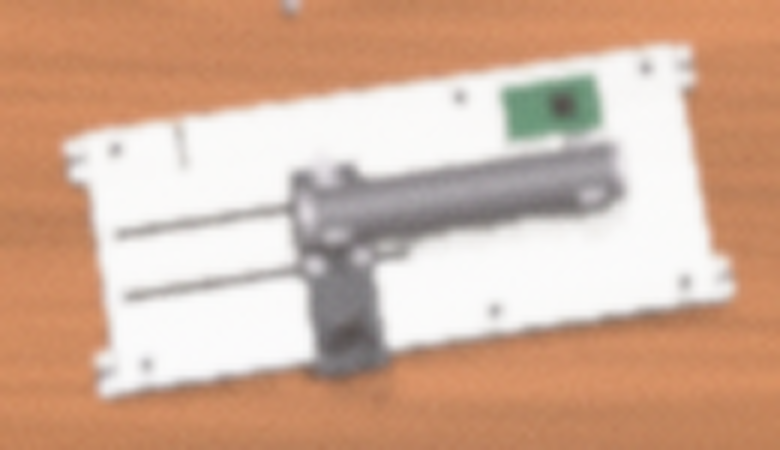

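View pics/c_scene.png

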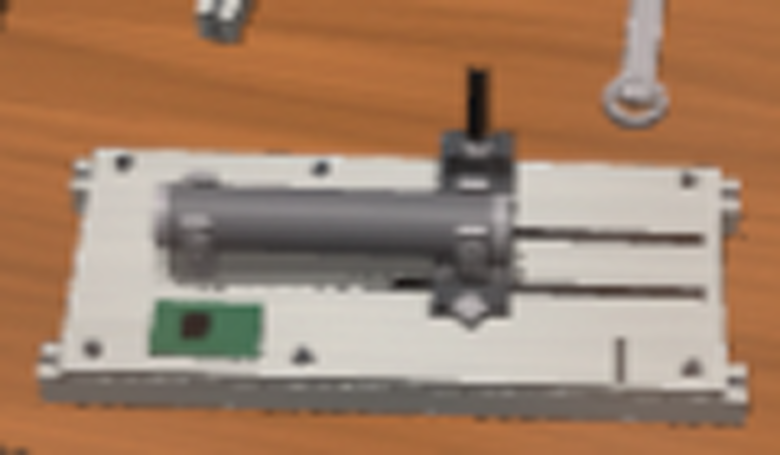

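The crops show the battery from the fixed clip (right) to the bracket clip (left). In the top crop the pointer tip is at about (325,168), the scribe is (179,127)–(185,167), and the lever sits on the robot's side at (345,330). In the scene crop the pointer tip is (472,325), the mark is (621,338)–(621,381), and the lever top is (478,70).

Run:
```python
from h import *
import pickle
a,b=pickle.load(open('f0.pkl','rb'))
T=lambda u,v:(265+(u+.5)/6-.5,140+(v+.5)/6-.5); S=lambda u,v:(240+(u+.5)/6.5-.5,185+(v+.5)/6.5-.5)
# plate holes (corners): top and scene
holes={'tl':((115,150),(692,367)),'tr':((646,68),(92,349)),'bl':((147,364),(689,180)),'br':((685,283),(124,162))}
H={}
for k,(t,s) in holes.items():
    p,q=onz(a,T(*t),.028),onz(b,S(*s),.028);H[k]=(p+q)/2;print(k,p.round(4),q.round(4))
c=sum(H.values())/4; y=(H['tl']+H['bl']-H['tr']-H['br'])[:2];y/=np.linalg.norm(y);x=np.array([y[1],-y[0]])
print('deck',c,'yaw',np.arctan2(x[1],x[0]))
D=lambda p:(np.array([x@(p[:2]-c[:2]),y@(p[:2]-c[:2])])*1000).round(1)
for n,t,s in(('mark near',(185,167),(621,338)),('mark far',(179,127),(621,381))):
    print(n,D(onz(a,T(*t),.028)),D(onz(b,S(*s),.028)))
for z in(.03,.036): print('pointer',z,D(onz(a,T(325,168),z)),D(onz(b,S(472,325),z)))
print('lever top',D(onz(b,S(478,70),.093)),'base',D(onz(b,S(478,135),.05)),'lever top T',D(onz(a,T(345,330),.093)))
for n,t,s in(('endL',(300,212),(512,215)),('endR',(618,172),(160,215))): print(n,D(onz(a,T(*t),.058)),D(onz(b,S(*s),.058)))
im=a['frame'];g=im.max(2)
w=np.zeros_like(g);w[150:245,400:472]=(g[150:245,400:472]<75);w=cv2.morphologyEx(w,cv2.MORPH_OPEN,np.ones((7,7)))
C=max(cv2.findContours(w,0,2)[0],key=cv2.contourArea);P=cv2.boxPoints(cv2.minAreaRect(C))
W=np.array([onz(a,p,.028)[:2] for p in P]);print('tray',P.round().tolist(),W.round(4).tolist(),W.mean(0),cv2.approxPolyDP(C,5,True)[:,0].tolist())
```

```text
tl [0.6134 0.112  0.028 ] [0.6132 0.1129 0.028 ]
tr [ 0.6574 -0.1546  0.028 ] [ 0.6574 -0.1536  0.028 ]
bl [0.5054 0.0942 0.028 ] [0.505  0.0962 0.028 ]
br [ 0.5476 -0.1721  0.028 ] [ 0.5482 -0.1707  0.028 ]
deck [ 0.58096509 -0.0294695   0.028     ] yaw 0.16136698503339686
mark near [ 40.8 101.1] [ 39.9 103.6]
mark far [ 61.5 101.1] [ 63.7 103.5]
pointer 0.03 [29. 32.] [36.7 35.9]
pointer 0.036 [27.7 32.3] [41.2 36. ]
lever top [-62.4  34.8] base [-60.   35.2] lever top T [-62.6  37.5]
endL [ 3.1 48.6] [-5.5 52.5]
endR [  -1.2 -107.3] [   1.  -107.8]
tray [[422.0, 162.0], [455.0, 158.0], [465.0, 232.0], [432.0, 236.0]] [[0.6238, -0.3039], [0.6381, -0.404], [0.4153, -0.4218], [0.4018, -0.3246]] [ 0.51974635 -0.36355975] [[423, 162], [430, 170], [425, 177], [432, 178], [432, 214], [447, 233], [463, 230], [455, 160]]
```

Call:
play_rows([
  [[0.03,0.04,0.02,0,0,8,1],[0.03,0.04,0.02,0,0,8,1],[0.035,0.035,0,0,0,8,1],[0.035,0.035,0,0,0,8,1],[0.035,0.035,0,0,0,8,1],[0.035,0.035,0,0,0,8,1],[0.035,0.035,0,0,0,8,1],[0.035,0.035,0,0,0,8,1],[0.035,0.035,0,0,0,8,1],[0.035,0.035,0,0,0,8,1]],
])

```text
time: 1.1
tool_pos: [0.4966, -0.248, 0.268]
tool_rot: [-0.0, 0.675, 0.738, -0.0]
contact_force: [1.8, -0.7, 0.4]
gripper_width: 1.0
grasp_force: 0.0
```

Call:
play_rows([
  [[0.015,0.035,-0.02,0,0,2,1],[0.02,0.04,-0.025,0,0,2.3,1],[0.02,0.04,-0.035,0,0,0,1],[0.02,0.04,-0.035,0,0,0,1],[0.0105,0.032,-0.035,0,0,0,1],[0,0,0,0,0,0,1],[0,0,0,0,0,0,1]],
])

```text
time: 1.8
tool_pos: [0.575, -0.0727, 0.1259]
tool_rot: [-0.001, 0.648, 0.762, -0.001]
contact_force: [0.2, -0.5, 0.7]
gripper_width: 1.001
grasp_force: 0.0
```

Run:
```python
from h import *
s=manip.state();print(s['tool_pos'],s['tool_rot'],s['contact_force'],s['time'])
a=grab('top');b=grab('scene')
A=cv2.resize(a['frame'][140:250,395:475],None,fx=5,fy=5,interpolation=cv2.INTER_CUBIC)
B=cv2.resize(b['frame'][175:260,235:365],(400,550//2+0),interpolation=cv2.INTER_CUBIC)
B2=cv2.resize(b['frame'][160:235,170:250],(400,375),interpolation=cv2.INTER_CUBIC)
o=np.zeros((600,800,3),np.uint8);o[:550,:400]=A;o[:275,400:]=B;o[275:275+325,400:]=B2[:325]
cv2.imwrite('pics/m1.png',o)
```

```text
[ 0.57502824 -0.07268504  0.12589247] [-0.00123752  0.64796461  0.76166894 -0.00086937] [ 0.18015878 -0.45140291  0.68387131] 1.8
```

View pics/m1.png

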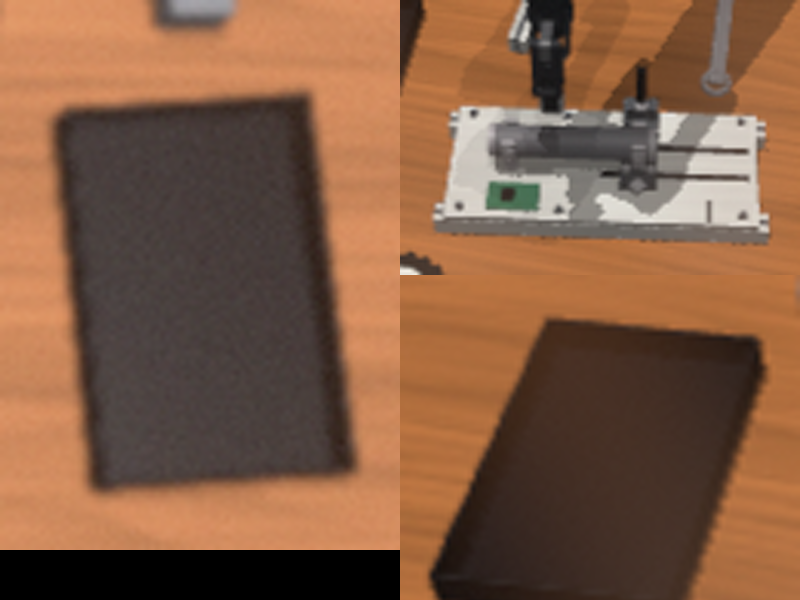

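The left panel shows the tray with crop corners (60,112), (307,97), (352,468), (97,487). The gripper is above the battery and offset a few cm from the target. Correcting that and descending.

Call:
play_rows([
  [[0.0055,0.008,0,0,0,0,1],[0.005,0.0075,0,0,0,0,1],[0,0,-0.01,0,0,0,1],[0,0,-0.02,0,0,0,1],[0,0,-0.02,0,0,0,1],[0,0,-0.01,0,0,0,1],[0,0,0,0,0,0,1],[0,0,0,0,0,0,1]],
])

```text
time: 2.7
tool_pos: [0.5866, -0.058, 0.0677]
tool_rot: [0.0, 0.649, 0.761, 0.0]
contact_force: [0.7, -0.6, 0.4]
gripper_width: 0.998
grasp_force: 0.0
```

Run:
```python
from h import *
s=manip.state();print(s['tool_pos'],s['tool_rot'],s['contact_force'],s['time'])
a=grab('top')
P=[(395+(u+.5)/5-.5,140+(v+.5)/5-.5) for u,v in((60,112),(307,97),(352,468),(97,487))]
W=np.array([onz(a,p,.028)[:2] for p in P]);print(W.round(4).tolist(),W.mean(0))
e=W[0]+W[1]-W[2]-W[3];print('tray x yaw deg',np.degrees(np.arctan2(e[1],e[0])),[np.linalg.norm(W[i]-W[i-1]).round(3) for i in range(4)])
```

```text
[ 0.58660566 -0.05804651  0.06767766] [1.19872516e-04 6.48632680e-01 7.61101590e-01 4.92107025e-05] [ 0.71159668 -0.60350755  0.43865575] 2.7
[[0.6237, -0.2574], [0.6339, -0.4063], [0.4116, -0.4214], [0.3996, -0.2721]] [ 0.5171813  -0.33929659]
tray x yaw deg 3.817490096208197 [np.float64(0.225), np.float64(0.149), np.float64(0.223), np.float64(0.15)]
```

Call:
play_rows([
  [[-0.001,0.001,-0.012,0,0,0,1],[0,0,-0.012,0,0,0,1],[0,0,0,0,0,0,0],[0,0,0,0,0,0,0],[0,0,0,0,0,0,0],[0,0,0,0,0,0,0],[0,0,0,0,0,0,0],[0,0,0,0,0,0,0]],
])

```text
time: 3.55
tool_pos: [0.5859, -0.0571, 0.0442]
tool_rot: [0.001, 0.649, 0.761, 0.0]
contact_force: [-1.4, 0.1, 2.2]
gripper_width: 0.331
grasp_force: 59.2
```

Call:
play_rows([
  [[0,0,0.003,0,0,0,0],[0,0,0.004,0,0,0,0],[0,0,0.006,0,0,0,0],[0,0,0.01,0,0,0,0],[0,0,0.02,0,0,0,0],[0,0,0.03,0,0,0,0],[0,0,0.03,0,0,0,0],[0,0,0,0,0,0,0],[0,0,0,0,0,0,0],[0,0,0,0,0,0,0]],
])

```text
time: 4.55
tool_pos: [0.5843, -0.0568, 0.1451]
tool_rot: [-0.001, 0.649, 0.761, -0.001]
contact_force: [0.2, -0.6, -3.3]
gripper_width: 0.329
grasp_force: 61.2
```

Run:
```python
from h import *
s=manip.state();print(s['tool_pos'],s['contact_force'],s['ft_torque'],s['gripper_width'],s['grasp_force'])
b=grab('scene')
cv2.imwrite('pics/m2.png',cv2.resize(b['frame'][120:260,200:380],(770,600),interpolation=cv2.INTER_CUBIC))
```

```text
[ 0.58433215 -0.05675648  0.14514162] [ 0.19641499 -0.63434049 -3.25212378] [-0.02743955 -0.02895139 -0.01108796] 0.3285935878909242 61.175984144210815
```

View pics/m2.png

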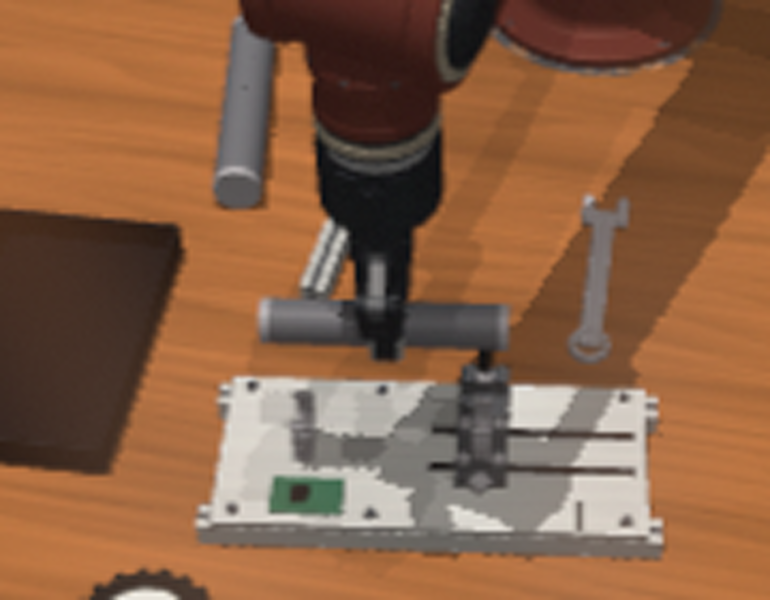

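The battery is clear of both clips and level, and the bracket stayed in place. Carrying it over to the tray.

Call:
play_rows([
  [[-0.003,-0.012,0,0,0,-5,0],[-0.006,-0.025,0,0,0,-8,0],[-0.006,-0.027,0,0,0,-8,0],[-0.006,-0.027,0,0,0,-8,0],[-0.006,-0.027,0,0,0,-8,0],[-0.006,-0.027,0,0,0,-8,0],[-0.006,-0.027,0,0,0,-8,0],[-0.006,-0.027,0,0,0,-8,0],[-0.006,-0.027,0,0,0,-8,0],[-0.006,-0.025,0,0,0,-8,0]],
])

```text
time: 5.6
tool_pos: [0.527, -0.3085, 0.1442]
tool_rot: [-0.001, 0.982, 0.189, -0.001]
contact_force: [0.2, 0.4, -3.1]
gripper_width: 0.329
grasp_force: 61.1
```

Call:
play_rows([
  [[-0.005,-0.018,0,0,0,-8,0],[-0.004,-0.013,0,0,0,-6,0],[0,0,-0.01,0,0,-4.3,0],[0,0,-0.02,0,0,0,0],[0,0,-0.03,0,0,0,0],[0,0,-0.02,0,0,0,0],[0,0,0,0,0,0,0],[0,0,0,0,0,0,0]],
])

```text
time: 6.4
tool_pos: [0.5186, -0.3383, 0.0651]
tool_rot: [-0.001, 0.999, 0.033, -0.001]
contact_force: [-0.1, -1.5, -2.3]
gripper_width: 0.33
grasp_force: 61.0
```

Call:
play_rows([
  [[0,0,-0.012,0,0,0,0],[0,0,-0.015,0,0,0,0],[0,0,-0.012,0,0,0,0],[0,0,-0.008,0,0,0,0],[0,0,-0.004,0,0,0,0],[0,0,-0.002,0,0,0,0],[0,0,0,0,0,0,0],[0,0,0,0,0,0,0]],
])

```text
time: 7.2
tool_pos: [0.5198, -0.3392, 0.014]
tool_rot: [0.0, 0.999, 0.033, 0.0]
contact_force: [-0.4, 0.2, -3.0]
gripper_width: 0.328
grasp_force: 61.0
```

Call:
play_rows([
  [[0,0,-0.003,0,0,0,0],[0,0,-0.002,0,0,0,0],[0,0,-0.0015,0,0,0,0],[0,0,0,0,0,0,0],[0,0,0,0,0,0,0]],
])

```text
time: 7.7
tool_pos: [0.5194, -0.3389, 0.0068]
tool_rot: [-0.0, 0.999, 0.033, -0.0]
contact_force: [0.0, -0.4, -2.6]
gripper_width: 0.332
grasp_force: 61.0
```

Call:
play_rows([
  [[0,0,-0.001,0,0,0,0],[0,0,-0.001,0,0,0,0],[0,0,0,0,0,0,0],[0,0,0,0,0,0,0]],
])

```text
time: 8.1
tool_pos: [0.5196, -0.3391, 0.0053]
tool_rot: [0.0, 0.999, 0.033, 0.0]
contact_force: [-1.4, -0.0, 0.8]
gripper_width: 0.334
grasp_force: 61.5
```

The tray floor is taking the weight now. Opening gently and backing off.

Call:
play_rows([
  [[0,0,0,0,0,0,0.38],[0,0,0,0,0,0,0.45],[0,0,0,0,0,0,0.6],[0,0,0,0,0,0,0.7],[0,0,0.005,0,0,0,0.7],[0,0,0.015,0,0,0,0.7],[0,0,0.03,0,0,0,0.7],[0,0,0.04,0,0,0,0.7],[0,0,0.04,0,0,0,0.5],[0,0,0.04,0,0,0,0.5]],
])

```text
time: 9.1
tool_pos: [0.5194, -0.3389, 0.1781]
tool_rot: [0.001, 0.999, 0.033, 0.001]
contact_force: [0.1, -0.8, 0.0]
gripper_width: 0.503
grasp_force: 0.0
```

Run:
```python
from h import *
s=manip.state();print(s['tool_pos'],s['contact_force'],s['gripper_width'],s['grasp_force'],s['joint_pos'])
b=grab('scene');cv2.imwrite('pics/m3.png',cv2.resize(b['frame'][130:255,160:370],(800,476),interpolation=cv2.INTER_CUBIC))
```

```text
[ 0.51943296 -0.33893539  0.17807094] [ 0.06824075 -0.79514064  0.03687227] 0.5028473086203669 0.0 [-6.98059523e-01  7.78869903e-02  1.67667353e+00  3.83980990e-06
  1.38539876e+00  8.05865087e-01]
```

View pics/m3.png

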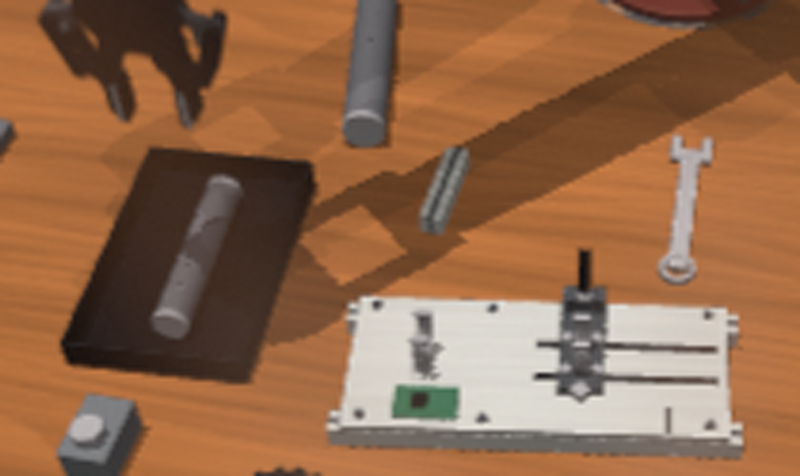

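The battery lies flat in the tray, at crop (197,255). The bracket pointer is at (581,398), the mark at (669,410), and the lever is upright at (585,270). Next I grip the lever across deck y.

Call:
play_rows([
  [[0,0.02,0,0,0,2.5,0.5],[0,0.035,0,0,0,3,0.5],[0,0.04,0,0,0,0,0.5],[0,0.04,0,0,0,0,0.5],[0.001,0.04,0,0,0,0,0.5],[0.001,0.04,0,0,0,0,0.5],[0,0.04,0,0,0,0,0.5],[0,0.04,0,0,0,0,0.5],[0,0.03,0,0,0,0,0.5],[0,0.01,-0.02,0,0,0,0.5]],
])

```text
time: 10.15
tool_pos: [0.5223, -0.0008, 0.1573]
tool_rot: [0.0, 0.996, 0.084, 0.002]
contact_force: [1.0, -0.9, 0.3]
gripper_width: 0.496
grasp_force: 0.0
```

Call:
play_rows([
  [[0,0,-0.01,0,0,0,0.5],[0,0,0,0,0,0,0.5],[0,0,0,0,0,0,0.5]],
])

```text
time: 10.45
tool_pos: [0.521, -0.0044, 0.1446]
tool_rot: [-0.0, 0.997, 0.081, -0.001]
contact_force: [-0.0, -0.3, 0.6]
gripper_width: 0.498
grasp_force: 0.0
```

Run:
```python
from h import *
s=manip.state();print(s['tool_pos'],s['tool_rot'])
t=np.array([.5211,-.0038,.07]);print('to go',t-s['tool_pos'], 2*np.degrees(np.arctan2(s['tool_rot'][2],s['tool_rot'][1]))-90)
b=grab('scene')
# dark lever: column near expected projection
for z in (.06,.075,.09): print(z,proj(b,[.5211,-.0038,z]))
g=b['frame'].max(2); 
for v in range(193,216,2): print(v,''.join('%4d'%k for k in g[v,300:330]))
```

```text
[ 0.52096496 -0.00440935  0.14458337] [-5.08367940e-05  9.96709183e-01  8.10585376e-02 -5.61065120e-04]
to go [ 0.00013504  0.00060935 -0.07458337] -80.70117233297168
0.06 [313.00912511 204.44431013]
0.075 [313.0468305  201.18151854]
0.09 [313.08525225 197.85673812]
193  145 143 142 140 141 140 139 139 138 138 139 140 140 139 138 136 135 135 135 144 155 155 152 151 150 147 128  92  93  98
195  149 149 149 149 148 148 147 146 145 144 143 124  85 102 102 118 139 138 138 146 156 157 159 160 159 140 101 101 100 101
197  146 146 145 145 144 144 144 143 143 142 142 119  40  23  52 107 142 143 152 163 162 161 161 158 138 100 100 100 100 100
199  144 146 146 147 148 146 146 146 146 145 144 121  40  24  52 108 143 151 163 161 161 157 139  94  97  97  99 100  99 100
201  149 150 151 147 141 141 141 140 140 140 139 114  26  25  51 107 143 142 143 143 140 120  81  83  83  89 102 102 102 108
203  145 143 143 141 140 140 140 141 142 143 140 111  24  25  50 102 137 138 138 136 117  79  80  79  81  89 101 101 103 133
205  150 150 151 149 150 149 149 137  98  64  60  61  26  25  57  88  85  77  89  93  75  74  75  75  76  86  94  97 124 162
207  148 148 148 147 147 148 151 132  70  48  53  74  86  73  74  70  53  55  62  80  87  79  81  82  89  98 102 132 161 161
209  191 190 188 170 155 159 132 100  42  42  44  56  68  71  68  57  48  51  64  90 104 105 107 107 107 106 111 117 138 168
211  199 180 130 119 120 120 112  81  42  44  50  58  55  55  56  51  48  51  64  99 121 122 121 122 128 135 136 137 137 137
213  200 177 119 120 120 120 113  91  73  60 110 165 172 173 154  80  54  55  77 111 123 122 123 124 124 124 124 124 130 141
215  200 180 135 134 134 134 120  82  78  70  63  77  83  83  75  60  55  55  76 110 122 122 122 123 122 122 123 122 129 138
```

The lever shows at column ~313, as predicted. Descending and gripping.

Call:
play_rows([
  [[0,0.0005,-0.015,0,0,0,0.5],[0,0,-0.025,0,0,0,0.5],[0,0,-0.02,0,0,0,0.5],[0,0,-0.013,0,0,0,0.5],[0,0,0,0,0,0,0],[0,0,0,0,0,0,0],[0,0,0,0,0,0,0],[0,0,0,0,0,0,0]],
])

```text
time: 11.3
tool_pos: [0.522, -0.0038, 0.0727]
tool_rot: [0.0, 0.997, 0.081, 0.001]
contact_force: [0.2, -2.2, -1.4]
gripper_width: 0.101
grasp_force: 59.6
```

Call:
play_rows([
  [[-0.0005,0.003,0,0,0,0,0],[-0.0013,0.008,0,0,0,0,0],[-0.0016,0.01,0,0,0,0,0],[-0.0016,0.01,0,0,0,0,0],[-0.0016,0.01,0,0,0,0,0],[-0.0016,0.01,0,0,0,0,0],[-0.0013,0.008,0,0,0,0,0],[-0.001,0.006,0,0,0,0,0],[0,0,0,0,0,0,0],[0,0,0,0,0,0,0]],
])

```text
time: 12.3
tool_pos: [0.511, 0.0631, 0.0726]
tool_rot: [-0.001, 0.997, 0.081, 0.0]
contact_force: [-1.7, -0.0, 6.6]
gripper_width: 0.096
grasp_force: 60.5
```

Run:
```python
from h import *
s=manip.state();print(s['tool_pos'],s['contact_force'])
a=grab('top');b=grab('scene')
import pickle;pickle.dump((a,b),open('f1.pkl','wb'))
B=cv2.resize(b['frame'][195:250,295:360],None,fx=6,fy=6,interpolation=cv2.INTER_CUBIC)
A=cv2.resize(a['frame'][150:205,275:340],None,fx=6,fy=6,interpolation=cv2.INTER_CUBIC)
cv2.imwrite('pics/m4.png',np.hstack([B,A]))
```

```text
[0.51103781 0.06306518 0.07258691] [-1.70041094 -0.01968311  6.61582563]
```

View pics/m4.png

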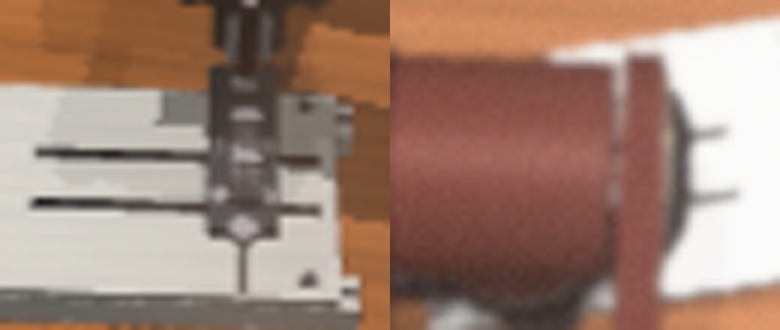

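The scene crop shows the pointer tip at (242,243), right on the mark line at column 243. It is aligned to under 1 mm. I'll release the lever, rise, and move behind it with the fingers shut.

Call:
play_rows([
  [[0,0,0,0,0,0,0.25],[0,0,0,0,0,0,0.35],[0,0,0,0,0,0,0.35],[0,0,0.01,0,0,0,0.35],[0,0,0.02,0,0,0,0.35],[0,0,0.02,0,0,0,0.35],[0.006,0.001,0,0,0,0,0],[0.01,0.0016,0,0,0,0,0],[0.002,0.0003,0,0,0,0,0],[0,0,0,0,0,0,0]],
])

```text
time: 13.4
tool_pos: [0.5286, 0.0646, 0.1205]
tool_rot: [-0.0, 0.997, 0.081, -0.001]
contact_force: [0.9, 0.4, -0.4]
gripper_width: 0.002
grasp_force: 0.0
```

Run:
```python
from h import *
s=manip.state();print(s['tool_pos'],s['contact_force'],s['gripper_width'])
d=s['tool_pos'][:2]-np.array([.58097,-.02947]);print('deck',[.987,.1607]@d,[-.1607,.987]@d)
b=grab('scene')
B=cv2.resize(b['frame'][180:250,290:360],None,fx=7,fy=7,interpolation=cv2.INTER_CUBIC)
cv2.imwrite('pics/m5.png',B)
```

```text
[0.52857986 0.06457307 0.12050187] [ 0.85845133  0.38224478 -0.35242809] 0.001920069103858905
deck -0.03659634827998454 0.10123960639457848
```

View pics/m5.png

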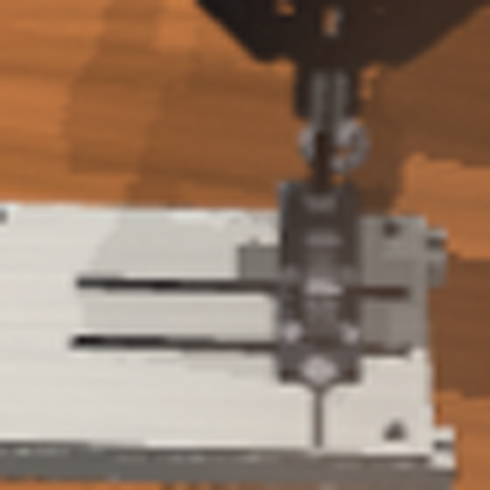

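The pointer still stands on the mark (crop column 319), and the lever is upright just in front of the fingers. Going down and folding along an arc.

Call:
play_rows([
  [[0,0,-0.015,0,0,0,0],[0,0,-0.015,0,0,0,0],[0,0,-0.0055,0,0,0,0],[0,0,0,0,0,0,0],[-0.0075,-0.0012,0,0,0,0,0],[-0.007,-0.0012,0,0,0,0,0],[-0.0055,-0.0009,-0.002,0,0,0,0],[-0.005,-0.0008,-0.002,0,0,0,0],[-0.0045,-0.0007,-0.0035,0,0,0,0],[-0.0045,-0.0007,-0.0035,0,0,0,0]],
])

```text
time: 14.45
tool_pos: [0.4947, 0.0588, 0.0756]
tool_rot: [0.0, 0.997, 0.081, 0.0]
contact_force: [1.5, 0.8, 1.4]
gripper_width: -0.001
grasp_force: 0.8
```

Call:
play_rows([
  [[-0.0035,-0.0006,-0.0045,0,0,0,0],[-0.0031,-0.0005,-0.0047,0,0,0,0],[-0.002,-0.0003,-0.0054,0,0,0,0],[-0.0016,-0.0003,-0.0054,0,0,0,0],[0,0,-0.001,0,0,0,0],[0,0,0,0,0,0,0],[0,0,0,0,0,0,0]],
])

```text
time: 15.15
tool_pos: [0.4843, 0.0573, 0.0541]
tool_rot: [-0.0, 0.997, 0.081, -0.001]
contact_force: [-2.4, 0.1, 3.4]
gripper_width: 0.002
grasp_force: 1.7
```

Call:
play_rows([
  [[0,0,-0.001,0,0,0,0],[0,0,-0.001,0,0,0,0],[0,0,0,0,0,0,0],[0,0,0.01,0,0,0,0],[0,0,0.02,0,0,0,0],[-0.02,-0.03,0.04,0,0,0,0],[-0.02,-0.04,0.04,0,0,0,0],[-0.02,-0.045,0.04,0,0,0,0],[0,-0.045,0,0,0,0,0],[0,0,0,0,0,0,0]],
])

```text
time: 16.15
tool_pos: [0.4343, -0.0885, 0.1863]
tool_rot: [0.002, 0.997, 0.078, 0.002]
contact_force: [0.3, 1.0, -0.1]
gripper_width: -0.0
grasp_force: 0.0
```

Run:
```python
from h import *
s=manip.state();print(s['tool_pos'],s['contact_force'])
b=grab('scene');a=grab('top')
B=cv2.resize(b['frame'][185:250,290:355],None,fx=6,fy=6,interpolation=cv2.INTER_CUBIC)
C=cv2.resize(b['frame'][160:225,170:235],None,fx=6,fy=6,interpolation=cv2.INTER_CUBIC)
cv2.imwrite('pics/m6.png',np.hstack([B,C]))
```

```text
[ 0.43427296 -0.08851932  0.18627427] [ 0.33590913  1.0371653  -0.10335437]
```

View pics/m6.png

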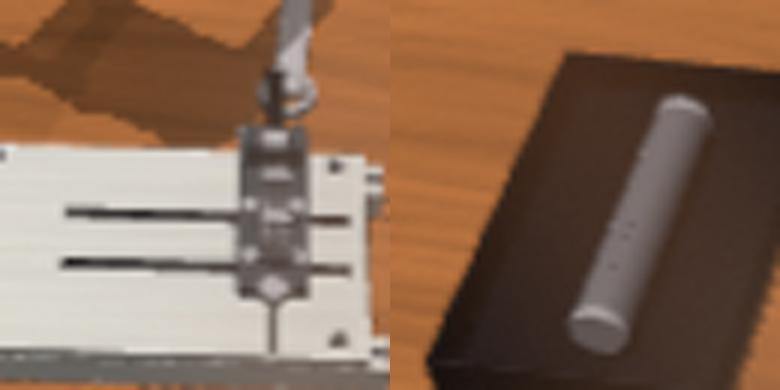

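The pointer is still on the mark (column 272), the battery lies in the tray, and the lever now runs back to crop (274,70). I'll compare that with the predicted tip position for different lever angles.

Run:
```python
from h import *
b=grab('scene');c=np.array([.58097,-.02947]);x=np.array([.987,.1607]);y=np.array([-.1607,.987])
for th in(0,.9,1.1,1.25,1.4,1.5):
    d=-.055-.045*np.sin(th)-.004*np.cos(th)*0; z=.048+.045*np.cos(th)+.004*np.sin(th)
    p=proj(b,[*(c+x*d+y*.1026),z]); print(th,p.round(1),'crop',((p-[290,185])*6).round())
g=b['frame'].max(2)
for v in range(192,208): print(v,g[v,330:342].tolist())
```

```text
0 [335.8 197.9] crop [275.  77.]
0.9 [335.5 192.4] crop [273.  44.]
1.1 [335.4 192.8] crop [272.  47.]
1.25 [335.3 193.5] crop [272.  51.]
1.4 [335.2 194.5] crop [271.  57.]
1.5 [335.1 195.3] crop [271.  62.]
192 [158, 143, 110, 111, 113, 110, 111, 125, 129, 157, 173, 156]
193 [106, 106, 106, 107, 108, 108, 112, 130, 157, 188, 169, 142]
194 [109, 108, 108, 108, 109, 110, 118, 154, 188, 190, 173, 137]
195 [115, 115, 114, 112, 109, 111, 133, 170, 187, 189, 180, 155]
196 [114, 115, 116, 110, 91, 98, 128, 157, 182, 185, 177, 155]
197 [114, 114, 115, 104, 73, 62, 69, 116, 167, 179, 177, 174]
198 [115, 115, 115, 105, 76, 63, 72, 134, 187, 179, 171, 180]
199 [115, 115, 113, 100, 77, 63, 71, 131, 184, 174, 152, 162]
200 [113, 113, 110, 99, 76, 63, 67, 97, 134, 137, 136, 154]
201 [116, 115, 107, 88, 76, 64, 69, 93, 123, 128, 135, 153]
202 [116, 117, 109, 89, 73, 65, 73, 126, 173, 175, 169, 140]
203 [116, 115, 115, 103, 74, 65, 70, 114, 154, 136, 109, 133]
204 [113, 107, 101, 104, 92, 66, 69, 92, 113, 111, 139, 172]
205 [111, 102, 111, 120, 88, 69, 74, 120, 158, 146, 155, 170]
206 [120, 93, 98, 108, 113, 109, 106, 114, 118, 100, 117, 152]
207 [104, 93, 94, 124, 174, 188, 188, 165, 105, 100, 109, 138]
```

The scene view can't separate upright from flat here, so I'm checking the top view, where a flat lever sticks out past the deck edge.

Run:
```python
from h import *
a=grab('top');c=np.array([.58097,-.02947]);x=np.array([.987,.1607]);y=np.array([-.1607,.987])
for d,z in((-.055,.048),(-.065,.028),(-.055,.093),(-.1,.052)): print(d,z,proj(a,[*(c+x*d+y*.1026),z]).round(1))
u,v=proj(a,[*(c+x*-.1+y*.1026),.052]).round().astype(int)
g=a['frame'].max(2)
for r in range(v-16,v+8): print(r,g[r,u-8:u+9].tolist())
```

```text
-0.055 0.048 [299.4 197.8]
-0.065 0.028 [300.1 202. ]
-0.055 0.093 [298.7 195.5]
-0.1 0.052 [301.6 212.8]
197 [186, 138, 128, 158, 190, 207, 206, 182, 145, 127, 136, 175, 228, 248, 251, 252, 252]
198 [190, 139, 130, 155, 191, 200, 193, 170, 140, 126, 129, 162, 220, 246, 251, 251, 251]
199 [188, 132, 121, 138, 155, 158, 146, 135, 122, 116, 125, 155, 211, 243, 250, 250, 249]
200 [185, 130, 113, 111, 111, 108, 101, 103, 101, 108, 115, 143, 194, 229, 237, 236, 236]
201 [185, 128, 108, 105, 101, 90, 87, 91, 97, 105, 119, 135, 161, 187, 193, 194, 193]
202 [180, 130, 120, 113, 105, 90, 83, 88, 95, 110, 123, 131, 140, 155, 169, 170, 173]
203 [161, 131, 126, 122, 108, 95, 83, 87, 94, 114, 124, 131, 137, 153, 174, 183, 188]
204 [144, 133, 127, 122, 110, 94, 84, 88, 92, 113, 127, 135, 147, 160, 173, 187, 194]
205 [140, 132, 126, 123, 111, 95, 83, 89, 94, 113, 135, 150, 161, 169, 181, 191, 196]
206 [155, 142, 139, 127, 107, 96, 88, 88, 103, 126, 153, 168, 176, 178, 186, 197, 201]
207 [176, 172, 171, 146, 125, 102, 92, 90, 105, 135, 166, 180, 185, 189, 194, 199, 200]
208 [202, 198, 195, 169, 135,
[... 433 characters left out ...]
 190, 175, 147, 126, 124, 135, 145, 159, 172, 177, 165, 148, 136, 134]
214 [190, 191, 192, 186, 180, 162, 153, 158, 165, 165, 163, 163, 156, 147, 136, 131, 128]
215 [190, 190, 189, 189, 181, 182, 179, 178, 181, 174, 166, 157, 142, 132, 129, 126, 129]
216 [187, 187, 186, 190, 189, 188, 190, 192, 187, 183, 171, 154, 134, 129, 130, 130, 129]
217 [191, 191, 194, 193, 192, 193, 195, 197, 194, 188, 173, 150, 131, 126, 131, 132, 130]
218 [194, 198, 197, 198, 198, 199, 202, 205, 201, 194, 178, 147, 128, 128, 132, 133, 136]
219 [202, 200, 203, 207, 207, 207, 207, 208, 211, 204, 184, 155, 137, 134, 134, 137, 136]
220 [202, 202, 207, 214, 212, 208, 202, 200, 204, 203, 188, 158, 136, 136, 137, 135, 136]
```

In the top view the lever's dark bar reaches row ~213, against a flat prediction of 212.8. It is folded flat and the robot is clear, so I'm handing in.

```bash
python3 -c "
from plant import manip
print(manip.job_done())"
```

```text
the job is handed in; nothing more can be done
None
```

I've handed the job in: in the last pictures the battery lies flat in the shallow tray, the pointer stands on the scribed line to about 1 mm, the clamp lever is folded flat and the robot is clear; the hand-in gave no verdict.

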